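# Seat a component tray on the lower tray of a test-bench stand

### The arm

A 6-joint arm with a two-finger parallel gripper is mounted at the origin on the work surface. World frame = base frame: x ahead of the robot, y to its left, z up, the work surface at z = 0. Lengths are in mm, angles in rad, forces in N, time in s.
With the tool pointing down it reaches from about 350 to 775 mm from the base axis. Payload 7.3 kg.
Tool frame: the origin (TCP) lies midway between the tips of the shut fingers; the grasp point (between the pads) lies 19 mm behind it (grasp_offset is the z of the grasp point in the tool frame, in mm); z points along the fingers, y is the direction in which the jaws open and shut (so a half turn about z gives the same grasp; the last joint's range is limited). The gripper opens to 92 mm and grips with 3 to 60 N. Pads are 19 mm wide; open, the fingers measure 130 mm over their backs; the gripper's body (75 mm by 190 mm) begins 47 mm behind the grasp point.
Start: joints at [-1.251, 0.342, 1.524, -0, 1.275, -0.146], TCP at [235.822, -469.08, 192.441] pointing down, gripper open.
Joint ranges: [-2.53, 2.53], [-0.77, 2.02], [0.04, 2.7], [-1, 4.14], [0.28, 2.66], [-3.11, 3.11]. Speed limits (rad/s): [2.57, 2.57, 3.14, 3.14, 3.14, 3.14].

### API

Orientations are given as [roll, pitch, yaw] about the fixed x, y, z axes, in that order (R = Rz(yaw) Ry(pitch) Rx(roll)).
In Python, from plant import get_obs, capture, camera_model, close_job, boxes_of, regions_of, place_of, grasp_offset gives the robot as it stands. The module is installed in compiled form; this text tells all that it offers.
- The arm moves only by the tool send_rows, never from a script. Its argument "targets" is a list that holds one entry, the list of rows, each a list of 7 numbers: the turn, a rotation vector about the tool's x, y, z in degrees, then the shift along the tool's x, y, z in mm, then the closure, from -1 (fully open) to 1 (shut). A call has 1 to 5 rows; each row is the pose to reach, as a shift and turn from the pose commanded when the call began, along the tool's axes at that moment; what a row does not reach only later rows make up. A row lasts 1/12 s, in which the tool goes at most 41.7 mm and 7.16 degrees, less where a joint would pass 70% of its speed; a pose out of reach is approached as far as the arm can. A call with a gripper value outside its range is refused whole. The fingers move at their own pace and stop on an object; the grip force is fixed at half the most. Time passes only in rows, so rows that repeat a pose let the fingers close. It gives the time, the measured TCP pose, the force and the opening at its end, in the units of the state.
- get_obs(): the state, without advancing time (a new reading comes with each control period).
- capture(name): name is "side" or "top"; returns the picture (480x640x3 uint8, red, green, blue); there is no depth.
- camera_model(name): a dict with "K" (3x3 intrinsics, pixels), "world_to_cam" (4x4, takes a point from world to camera coordinates). Camera axes: x right, y up, looking along -z (the intrinsics and any distortion apply to the point x, -y, -z); pixel columns grow to the right and rows downward; lengths in mm; the calibration is good to about 2 mm. A picture is of the moment at which its call begins. camera_model takes no time and is no camera call.
- close_job(): hands the job in, once; it reports no verdict.
Trained networks look in the newest picture that a camera, given by its name, has taken for a name from the list of things; names that differ only in an ending like _2 or _b are one class to them, and where a whole thing is asked for, a point or a joint stands for the part that bears it (a point fixed in the world has none). Each returns a list of dicts, best first, with "conf" (0 to 1); they miss things now and then, are a little off and sometimes report something else, mostly with a low value. They report only what shows in the picture. A call takes as long as a camera call. They do not tell look-alikes from the thing itself.
- boxes_of(label, camera): "location" ([row, column] in pixels, amid what is visible of it).
- regions_of(label, camera): "region" (480x640 bool, what is visible of it) and "location" ([row, column] in pixels, amid what is visible of it).
- place_of(label, camera): "location" ([row, column] in pixels: a listed point, or the origin of a listed thing).
The state is a dict: "time": time; "joint_positions": joint angles; "dq": joint speeds; "tau": joint torques, N m; "tool_pos": TCP position; "tcp_rot": TCP orientation; "contact_force": force on the tool from outside, world axes, zero at the start; "moment": the same for the moment, N m; "grip_width": finger opening in mm.
Only numpy, scipy, OpenCV 4.12 (cv2) and the standard library are available. Lean on these libraries where they do the work, as an engineer would, in place of code of your own. Each camera call takes 0.05 s, during which the arm holds its last target.

### The job

Pick up the loose parts tray by its handle and stack it on the tray that is mounted on the aluminium stand, so that all four lugs under its corners drop into the sockets and it sits fully home and level, then let go. Do it gently: feel your way against the lower tray's two upright stops and do not drop, ram or tip the tray. Leave the other things on the bench where they are.

Things in the scene. Friction and masses are not known exactly. Their poses are not given: they have to be found in the camera images.
- tray_handle (a point): Centre of the handle bar of the loose grey parts tray, 85 mm above the undersides of its lugs. The bar is 110 mm long (along the tray's x), 14 mm wide (y), 16 mm high, on two posts (8 mm thick, at x = +-51 mm). Axes are the tray's: x along its length, z up.
- tray_mid (a point): Centre of the same loose tray, 46.5 mm above its lugs' undersides. It is 160 x 110 mm outside (x, y), about 0.45 kg; underside of its floor 10 mm, wall tops 42 mm above the lugs' undersides. Four square lugs, 10 x 10 mm and 10 mm tall, at x = +-68, y = +-43 mm. Fits either way round (half a turn makes no difference).
- parts_tray: The same loose parts tray; origin on its centre line at the height of the undersides of its lugs. It breaks if it meets the stand's tray with more than 30 N.
- stand: Fixed aluminium base plate 220 x 170 x 10 mm; origin under its centre, on the bench; x along its length, z up. Its cross-slide carries the grey lower tray (176 x 124 mm, same axes, coils inside), which sits up to 9 mm off the plate's centre in x and, independently, in y. That offset is not measured; the slide is too stiff to push along.
- rim_nominal (a point): Centre of the lower tray at its rim's height, 63 mm above the bench, if it had no offset. It stands on rubber mounts and sinks 1 mm per 6 N. Rim is flat at both ends, 44 to 88 mm from the middle in x. Four sockets 13 x 13 mm, 12 mm deep, at x = +-68, y = +-43 mm from the lower tray's true centre. Fully home, the parts tray's floor rests on the rim, its lugs' undersides 52 to 53 mm above the bench.
- far_stop_nominal (a point): Inner face, half-way up, of the upright stop on the lower tray's +x end, if it had no offset: truly 81 mm in x from the lower tray's centre, 112 mm long, 22 mm higher than the rim. A parts tray touching it squarely is 1 mm too far in +x; its lugs have 1.5 mm to spare all round. The -x end is open.
- left_stop_nominal (a point): Inner face, half-way up, of the upright stop on the lower tray's +y side, if it had no offset: truly 56 mm in y from the lower tray's centre, 140 mm long, 22 mm higher than the rim. A parts tray touching it squarely is 1 mm too far in +y. The -y side is open.
- screwdriver: Bystander: screwdriver, 170 mm, lying between the two places.
- flux_jar: Bystander: small jar, 36 mm across, 50 mm tall, standing between the two places.
- meter: Bystander: black hand multimeter 150 x 80 x 34 mm, lying beyond the trays.
- board: Bystander: blue circuit board 110 x 80 mm on 19 mm pillars, beyond the trays.
- solder_reel: Bystander: metal reel, 60 mm across, 40 mm tall, beyond the trays.
- mug: Bystander: white mug, 80 mm across, 90 mm tall, to the left.
- bin: Bystander: blue open bin 120 x 90 x 50 mm, to the right.
Things that resemble listed ones, but are neither listed nor needed, are in the scene too. Leave any green or pink look-alike of the parts_tray alone.

How it is judged (in metres and radians):
On the way:
1. the parts tray is lifted clear of the bench (height (world z) of tray_mid above 0.0765 m), for 0.1 s.
At the end, for the whole second after the job is handed in: The parts tray rests on the lower tray with all lugs home: its centre within 3 mm of the seated height (99.5 mm above the bench), within 17 mm of the stand's centre line, square to it within 0.06 rad, level within 0.035 rad, at rest and let go (z of tray_mid in the frame of stand between 0.0965 and 0.1025 m and horizontal distance between tray_mid and stand below 0.017 m and angle between the x axis of tray_mid and the x axis of stand, either way round below 0.06 rad and angle between tray_mid's own z axis and vertical below 0.035 rad and linear speed of parts_tray below 0.01 m/s and contact force between parts_tray and stand above 1 N); the robot touches nothing.
It fails at once if the two trays (or the tray and the stand) meet with more than 30 N (contact force between parts_tray and stand above 30 N).
It fails at once if the parts tray is let go in mid-air above its seat (dropped) (height (world z) of tray_mid above 0.1035 m and contact force between parts_tray and the fingers below 0.3 N and contact force between parts_tray and stand below 0.3 N).
It fails at once if the parts tray is tipped more than 0.35 rad (angle between tray_mid's own z axis and vertical above 0.35 rad).
It fails at once if a bystander is moved more than 20 mm (distance of any of screwdriver, flux_jar, meter, board, solder_reel, mug, bin from where it was at the start of the episode above 0.02 m).
It also fails if it takes over 46 s, if anything falls off the work surface, if the arm or the gripper's body presses on something with over 40 N, if the wrist force passes 120 N, or if a joint passes its speed limit or range.

## Working session

There is one attempt and no reset: what is moved stays moved. The work goes in short steps, Python scripts to look and compute and a tool call to move; the robot and the scene stay as the last step left them, time stands still between calls to the robot, and variables do not carry over. Pictures are saved under pics/ and viewed, and the job is handed in when it is done.

Besides the shell and the picture viewer there is one more tool, called after "Call:" as name(argument=value, ...), one argument or row to a line, values as JSON. send_rows: Moves the arm, as the interface text tells. Its arguments: {"type":"object","properties":{"targets":{"type":"array","items":{"type":"array","items":{"type":"array","items":{"type":"number"}}}}},"required":["targets"]}

```bash
mkdir -p pics; cat > h.py <<'E'
import numpy as np, cv2
from plant import *
def save(name,img): cv2.imwrite('pics/'+name,cv2.cvtColor(img,cv2.COLOR_RGB2BGR))
E
python3 - <<'E'
from h import *
for c in('side','top'):
    save(c+'0.png',capture(c)); m=camera_model(c); print(c,m)
o=get_obs(); print({k:np.round(v,3) for k,v in o.items()}); print(grasp_offset if not callable(grasp_offset) else grasp_offset())
for c in('side','top'):
  for l in ('tray_handle','tray_mid','stand','rim_nominal','far_stop_nominal','left_stop_nominal','flux_jar','screwdriver'):
    print(c,l,[(np.round(d['location'],1).tolist(),round(d['conf'],2)) for d in place_of(l,c)])
E
```

```text
side {'K': array([[529.20917207,   0.        , 319.88655458],
       [  0.        , 529.20917207, 238.84516127],
       [  0.        ,   0.        ,   1.        ]]), 'world_to_cam': array([[-7.76394942e-01, -6.30151824e-01, -1.09349224e-02,
         4.28177958e+02],
       [ 3.03277900e-01, -3.88758288e-01,  8.69993971e-01,
        -2.46391783e+02],
       [-5.52479329e-01,  6.72142598e-01,  4.92941090e-01,
        -8.99493399e+02],
       [ 0.00000000e+00,  0.00000000e+00,  0.00000000e+00,
         1.00000000e+00]])}
top {'K': array([[611.90695551,   0.        , 318.24534685],
       [  0.        , 611.90695551, 234.72597149],
       [  0.        ,   0.        ,   1.        ]]), 'world_to_cam': array([[-9.04439246e-03, -9.99946659e-01,  4.98770533e-03,
        -2.06474100e+01],
       [ 9.89876343e-01, -8.24654859e-03,  1.41692698e-01,
        -5.65593814e+02],
       [-1.41644009e-01,  6.21873588e-03,  9.89898127e-01,
        -1.36102600e+03],
       [ 0.00000000e+00,  0.00000000e+00,  0.00000000e+00,
         1.00000000e+00]])}
{'time': np.float64(0.1), 'joint_positions': array([-
[... 706 characters left out ...]
nominal [([277.9, 215.9], 0.72)]
side left_stop_nominal [([307.6, 227.3], 0.61)]
side flux_jar [([295.9, 356.8], 0.62), ([237.5, 365.3], 0.26)]
side screwdriver [([263.4, 299.6], 0.79)]
top tray_handle [([152.1, 465.1], 0.8), ([227.7, 392.9], 0.6), ([245.1, 212.9], 0.59)]
top tray_mid [([235.6, 389.3], 0.91), ([333.8, 437.3], 0.84), ([290.5, 299.9], 0.75), ([158.2, 462.2], 0.63)]
top stand [([244.9, 212.5], 0.9), ([237.9, 390.7], 0.43)]
top rim_nominal [([241.2, 207.9], 0.93), ([287.4, 298.3], 0.4)]
top far_stop_nominal [([208.7, 199.7], 0.85), ([268.9, 101.7], 0.49)]
top left_stop_nominal [([239.5, 181.1], 0.56)]
top flux_jar [([287.3, 300.1], 0.62)]
top screwdriver [([218.0, 302.7], 0.77)]
```

View pics/side0.png

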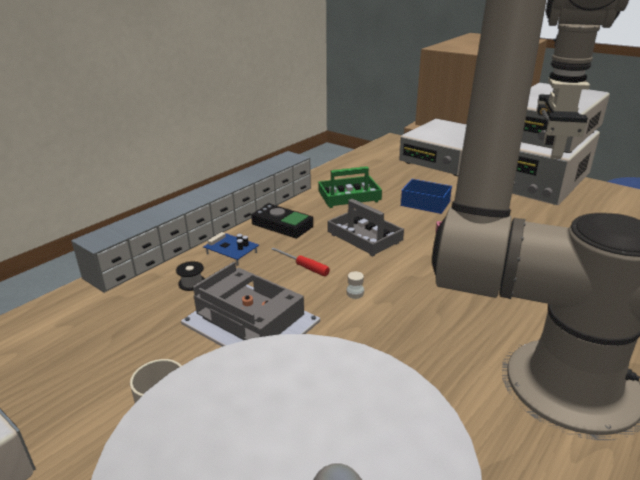

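View pics/top0.png

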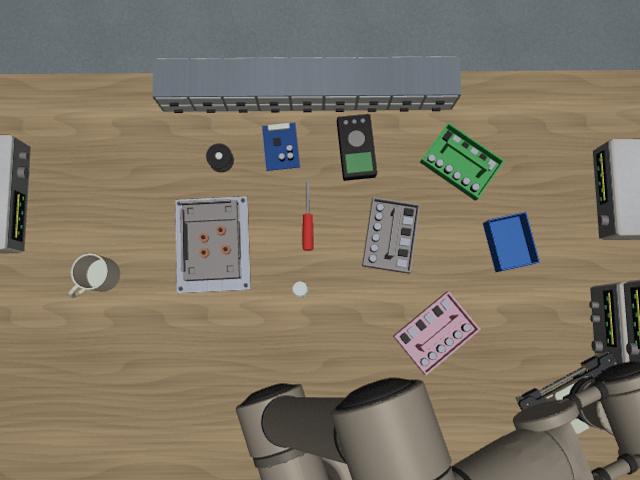

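```bash
cat >> h.py <<'E'
def ray(cam,row,col,z):
    m=camera_model(cam);K=m['K'];T=m['world_to_cam']
    d=np.array([(col-K[0,2])/K[0,0],-(row-K[1,2])/K[1,1],-1.])
    R=T[:3,:3];c=-R.T@T[:3,3];d=R.T@d
    return c+d*(z-c[2])/d[2]
def proj(cam,p):
    m=camera_model(cam);K=m['K'];T=m['world_to_cam'];q=T[:3,:3]@np.asarray(p,float)+T[:3,3]
    return np.array([K[1,2]-K[1,1]*q[1]/-q[2]*1.0, K[0,2]+K[0,0]*q[0]/-q[2]])
E
python3 - <<'E'
from h import *
t=cv2.imread('pics/top0.png');s=cv2.imread('pics/side0.png')
a=cv2.resize(t[185:305,165:265],None,fx=5,fy=5,interpolation=cv2.INTER_CUBIC)[:600]
b=cv2.resize(t[190:285,350:430],None,fx=6,fy=6,interpolation=cv2.INTER_CUBIC)
cv2.imwrite('pics/c_stand.png',a);cv2.imwrite('pics/c_tray.png',b)
cv2.imwrite('pics/c_side.png',cv2.resize(s[180:340,180:420],None,fx=3.3,fy=3.3,interpolation=cv2.INTER_CUBIC))
print('handle',ray('top',227.7,392.9,85),ray('side',207.5,364.5,85))
print('mid',ray('top',235.6,389.3,46.5),ray('side',221.2,362.6,46.5))
print('stand',ray('top',244.9,212.5,0),ray('side',325.7,252.7,0))
print('rim',ray('top',241.2,207.9,63),ray('side',299.9,248.4,63))
for l in('parts_tray','stand'):
  for d in regions_of(l,'top'):
    m=d['region'].astype(np.uint8); r=cv2.minAreaRect(cv2.findContours(m,0,1)[0][0]); print(l,d['conf'],d['location'],r,m.sum())
E
```

```text
handle [ 573.38497215 -191.25748044   85.        ] [ 569.44351172 -198.23129696   85.        ]
mid [ 561.14570739 -187.5630543    46.5       ] [ 572.67431845 -196.62747153   46.5       ]
stand [549.09040143 222.80212089   0.        ] [538.11807723 226.87615083   0.        ]
rim [549.51785257 222.68323261  63.        ] [540.57173688 229.48311457  63.        ]
parts_tray 0.92 [160.8, 466.2] ((461.7127685546875, 160.98110961914062), (70.82512664794922, 50.476890563964844), 34.01934814453125) 3441
parts_tray 0.83 [236.3, 395.6] ((390.68646240234375, 234.6767120361328), (50.296295166015625, 70.49898529052734), 8.47114372253418) 3441
parts_tray 0.57 [334.2, 433.7] ((435.95123291015625, 332.5610046386719), (51.70039367675781, 71.5474624633789), 49.9697380065918) 3577
parts_tray 0.35 [240.3, 212.3] ((212.336181640625, 244.0590362548828), (95.41007995605469, 73.62701416015625), 89.27477264404297) 6814
stand 0.76 [241.0, 211.5] ((211.6764678955078, 243.79412841796875), (94.29341125488281, 75.01193237304688), 87.33700561523438) 6858
```

View pics/c_stand.png

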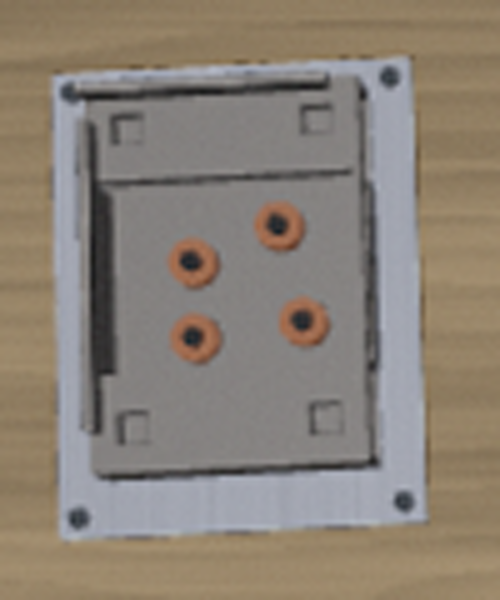

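View pics/c_tray.png

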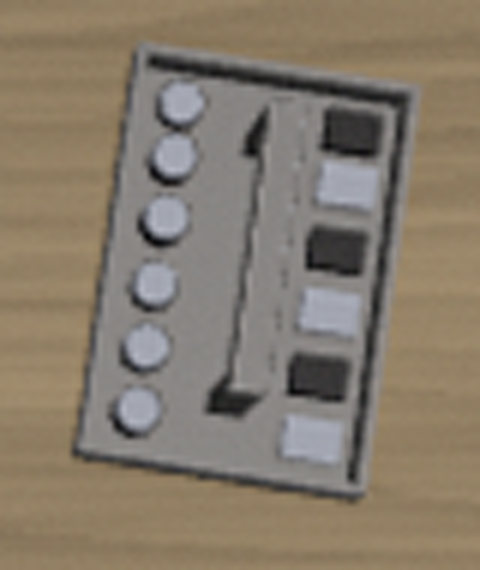

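View pics/c_side.png

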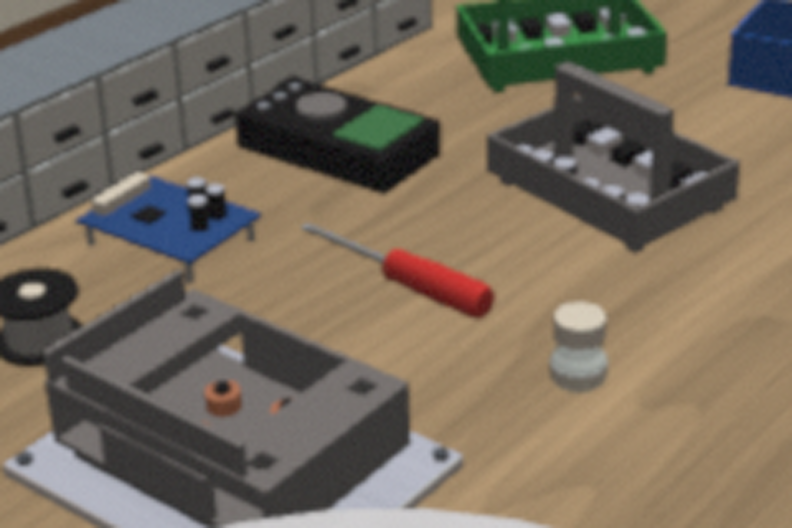

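```bash
python3 - <<'E'
from h import *
def tp(x,y,f,r0,c0,z): return ray('top',r0+(y+.5)/f-.5,c0+(x+.5)/f-.5,z)
S=np.array([tp(*p,5,185,165,63) for p in [(127,130),(317,121),(134,428),(326,418)]])
print(np.round(S,1),S.mean(0)); ax=S[0]-S[2]+S[1]-S[3];ay=S[0]-S[1]+S[2]-S[3]
print('lens',np.linalg.norm(ax)/2,np.linalg.norm(ay)/2,'yaw',np.arctan2(ax[1],ax[0]),np.arctan2(-ay[0],ay[1]))
P=np.array([tp(*p,5,185,165,10) for p in [(55,73),(410,57),(427,521),(62,538)]]);print('plate',P.mean(0))
a=P[0]-P[3]+P[1]-P[2];b=P[0]-P[1]+P[3]-P[2];print(np.arctan2(a[1],a[0]),np.arctan2(-b[0],b[1]),np.linalg.norm(a)/2,np.linalg.norm(b)/2)
P=np.array([tp(*p,6,190,350,42) for p in [(139,44),(419,88),(363,498),(76,455)]]);print('tray',P.mean(0))
a=P[0]-P[3]+P[1]-P[2];b=P[0]-P[1]+P[3]-P[2];print(np.arctan2(a[1],a[0]),np.arctan2(-b[0],b[1]),np.linalg.norm(a)/2,np.linalg.norm(b)/2)
H=np.array([tp(*p,6,190,350,93) for p in [(270,99),(298,103),(265,393),(232,389)]]);print('handle',H.mean(0)); a=H[0]+H[1]-H[2]-H[3];print(np.arctan2(a[1],a[0]),np.linalg.norm(a)/2)
# side: tray wall-top corners crop 3.3
for p in [(490,142),(737,163),(637,207)]: print('side', ray('side',180+p[1]/3.3,180+p[0]/3.3,42))
print(proj('side',[0,0,0]),[np.round(x,1) for x in P])
for p in [(194,312),(362,386),(262,461)]: print('side sock', ray('side',180+p[1]/3.3,180+p[0]/3.3,63))
E
```

```text
[[619.7 264.3  63. ]
 [623.2 178.4  63. ]
 [484.5 258.4  63. ]
 [488.3 172.8  63. ]] [553.92041147 218.48476217  63.        ]
lens 135.16502601528646 85.81034343490283 yaw 0.042632215244533436 0.04185530026451367
plate [551.00195861 221.61188566  10.        ]
0.04104239689369499 0.037839766083670144 218.7685386413178 167.82640719191645
tray [ 564.25341503 -192.41889696   42.        ]
-0.16811971264358228 -0.16249140326713246 160.23156608675666 109.2036755559496
handle [ 566.0046682  -192.43036953   93.        ]
-0.146833577140413 108.89511828627494
side [ 639.30692012 -143.16576313   42.        ]
side [ 474.11610853 -229.4214608    42.        ]
side [ 495.76734659 -129.64799625   42.        ]
[383.80763881 571.801358  ] [array([ 652.3, -152.2,   42. ]), array([ 634.2, -259.5,   42. ]), array([ 476.6, -233.1,   42. ]), array([ 493.9, -124.9,   42. ])]
side sock [619.78338311 179.83932405  63.        ]
side sock [484.756228   173.44372786  63.        ]
side sock [481.13019129 259.68901555  63.        ]
```

The three tray look-alikes in the top view are grey (row 235, col 391), green (161, 466) and pink (333, 436). Only the grey one fits; in the enlarged crop it has the bar handle, at about (565, -192), yaw -0.163. The lower tray's four sockets are also visible there, with their centre at about (554, 218.5) and yaw 0.042.

Call:
send_rows(
  targets=[
    [[0,0,6,37,-9,0,-1],[0,0,12,74,-18,0,-1],[0,0,18,111,-26,0,-1],[0,0,24,148,-35,0,-1],[0,0,30,185,-44,0,-1]],
  ],
)

```text
time: 1.42
tool_pos: [382.4, -345.5, 192.6]
tcp_rot: [3.141, -0.0, -0.064]
contact_force: [1.1, 0.0, 0.7]
grip_width: 91.6
```

```bash
cat >> h.py <<'E'
def go(x,y,z,yaw,o=None):
    o=o or get_obs(); p=np.array(o['tool_pos']); yw=o['tcp_rot'][2]
    d=np.array([x,y,z])-p; c,s=np.cos(yw),np.sin(yw)
    r=[c*d[0]+s*d[1], s*d[0]-c*d[1], -d[2]]
    print('t',round(float(o['time']),2),'pos',np.round(p,1),'rot',np.round(o['tcp_rot'],4),'F',np.round(o['contact_force'],1),'w',round(float(o['grip_width']),1))
    print('turn z',round(-np.degrees(yaw-yw),2),'shift',np.round(r,1))
E
python3 -c "
from h import *
go(565,-192.4,130,-.163)"
```

```text
t 1.42 pos [ 382.4 -345.5  192.6] rot [ 3.1413e+00 -3.0000e-04 -6.3600e-02] F [1.1 0.  0.7] w 91.6
turn z 5.7 shift [ 172.5 -164.4   62.6]
```

Call:
send_rows(
  targets=[
    [[0,0,1,28,-27,0,-1],[0,0,2,56,-54,0,-1],[0,0,3,84,-80,0,-1],[0,0,4,112,-107,0,-1],[0,0,6,140,-134,0,-1]],
  ],
)

```text
time: 1.83
tool_pos: [530.1, -219.5, 192.5]
tcp_rot: [3.141, -0.0, -0.163]
contact_force: [0.1, -1.8, 0.4]
grip_width: 91.8
```

```bash
python3 -c "
from h import *
go(565,-192.4,120,-.163)"
```

```text
t 1.83 pos [ 530.1 -219.5  192.5] rot [ 3.1414e+00 -2.0000e-04 -1.6330e-01] F [ 0.1 -1.8  0.4] w 91.8
turn z -0.02 shift [ 30.  -32.4  72.5]
```

Call:
send_rows(
  targets=[
    [[0,0,0,10,-11,24,-1],[0,0,0,20,-22,48,-1],[0,0,0,30,-32,72,-1],[0,0,0,30,-32,72,-1]],
  ],
)

```text
time: 2.17
tool_pos: [562.6, -191.2, 115.3]
tcp_rot: [-3.139, 0.008, -0.16]
contact_force: [-1.5, 2.0, -2.2]
grip_width: 91.7
```

```bash
python3 -c "
from h import *
go(565,-192.4,67,-.163)
t=capture('top');s=capture('side');save('t1.png',cv2.resize(t[150:300,300:500],None,fx=3,fy=3,interpolation=2));save('s1.png',cv2.resize(s[120:270,280:480],None,fx=3,fy=3,interpolation=2))"
```

```text
t 2.17 pos [ 562.6 -191.2  115.3] rot [-3.1386  0.0076 -0.1601] F [-1.5  2.  -2.2] w 91.7
turn z 0.16 shift [ 2.6  0.8 48.3]
```

View pics/s1.png

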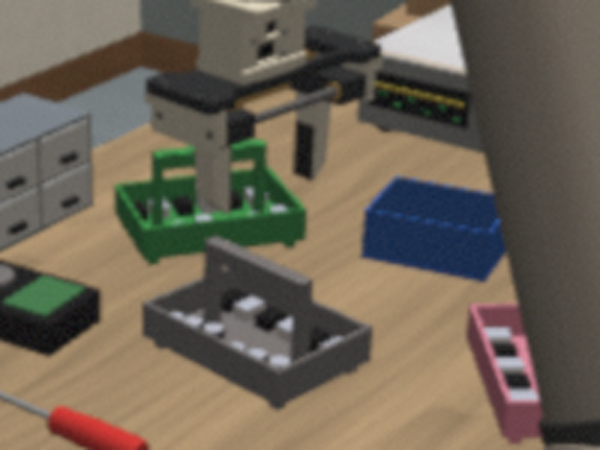

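View pics/t1.png

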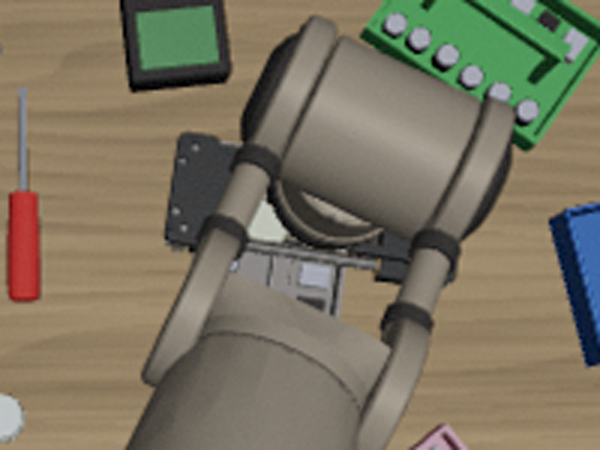

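```bash
python3 -c "
from h import *
print(proj('side',[562.6,-191.2,115.3]),proj('side',[565,-192.4,85]))
go(565,-192.4,67,-.163)"
```

```text
[198.03018271 365.54333529] [208.81869053 364.62738434]
t 2.27 pos [ 563.3 -193.9  119.8] rot [-3.1413e+00  2.1000e-03 -1.6150e-01] F [-0.2  0.3  0.6] w 91.9
turn z 0.08 shift [ 1.5 -1.8 52.8]
```

```bash
python3 -c "
from h import *
c,s=np.cos(-.163),np.sin(-.163); ty=np.array([s,-c,0])
for k in (-65,-46,46,65):
  q=proj('side',np.array([563.3,-193.9,119.8])+k*ty); print(k,(q[1]-280)*3,(q[0]-120)*3)
s=capture('side');save('s2.png',cv2.resize(s[120:220,320:420],None,fx=6,fy=6,interpolation=2))
o=get_obs();print(o['tool_pos'],o['contact_force'])"
```

```text
-65 200.15051334431763 251.5417723765623
-46 217.41715044170928 244.41955515521332
46 296.9555792340319 211.611199706005
65 312.5892610434446 205.162550951297
[ 563.70631815 -194.72562916  121.13022898] [-0.03725979  0.38574633 -0.42856551]
```

View pics/s2.png

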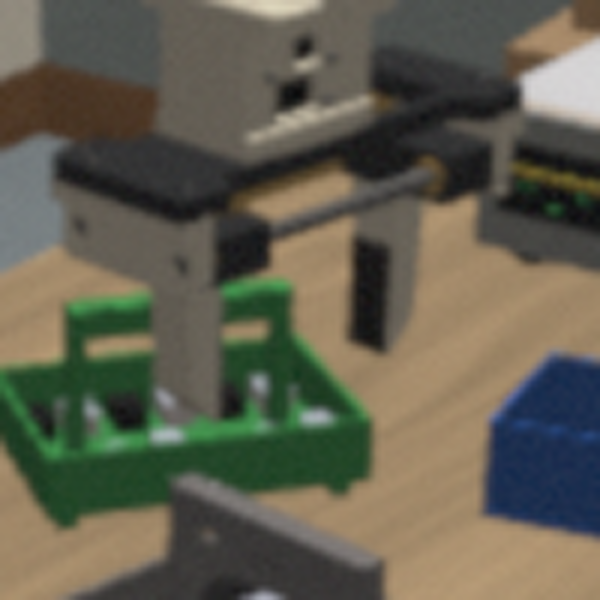

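```bash
python3 -c "
from h import *
for z in (150,170,190,210,230): print(z,ray('top',226,402.5,z))
t=capture('top');save('t2.png',cv2.resize(t[180:270,340:470],None,fx=6,fy=6,interpolation=2))
o=get_obs();print(o['tool_pos'],o['joint_positions'])"
```

```text
150 [ 566.85687992 -203.22368583  150.        ]
170 [ 563.72649019 -200.30589267  170.        ]
190 [ 560.59610047 -197.38809952  190.        ]
210 [ 557.46571075 -194.47030636  210.        ]
230 [ 554.33532103 -191.55251321  230.        ]
[ 563.94127862 -195.21795726  121.89389484] [-4.61424226e-01  5.31219050e-01  1.42280829e+00 -3.73095887e-04
  1.18538220e+00  1.27251134e+00]
```

View pics/t2.png

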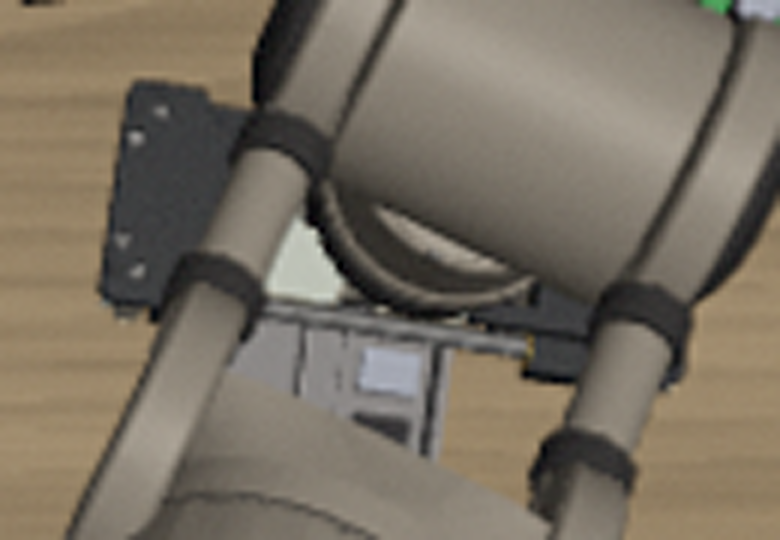

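Call:
send_rows(
  targets=[
    [[0,0,0,0,0,0,-1],[0,0,0,0,0,15,-1],[0,0,0,0,0,30,-1],[0,0,0,0,0,45,-1],[0,0,0,0,0,50,-1]],
  ],
)

```text
time: 2.78
tool_pos: [562.7, -194.7, 69.8]
tcp_rot: [-3.141, 0.001, -0.164]
contact_force: [-0.2, 0.4, -0.6]
grip_width: 91.8
```

```bash
python3 -c "
from h import *
go(565,-192.4,67,-.163)
s=capture('side');save('s3.png',cv2.resize(s[150:250,310:430],None,fx=6,fy=6,interpolation=2))
go(565,-192.4,67,-.163)
print(proj('side',get_obs()['tool_pos']))"
```

```text
t 2.78 pos [ 562.7 -194.7   69.8] rot [-3.1415e+00  9.0000e-04 -1.6360e-01] F [-0.2  0.4 -0.6] w 91.8
turn z -0.04 shift [ 1.9 -2.7  2.8]
t 2.83 pos [ 562.7 -194.6   69.5] rot [-3.1412e+00  1.6000e-03 -1.6350e-01] F [-1.7  0.1 -0.8] w 91.7
turn z -0.03 shift [ 2.  -2.5  2.5]
[214.38877557 365.72375748]
```

View pics/s3.png

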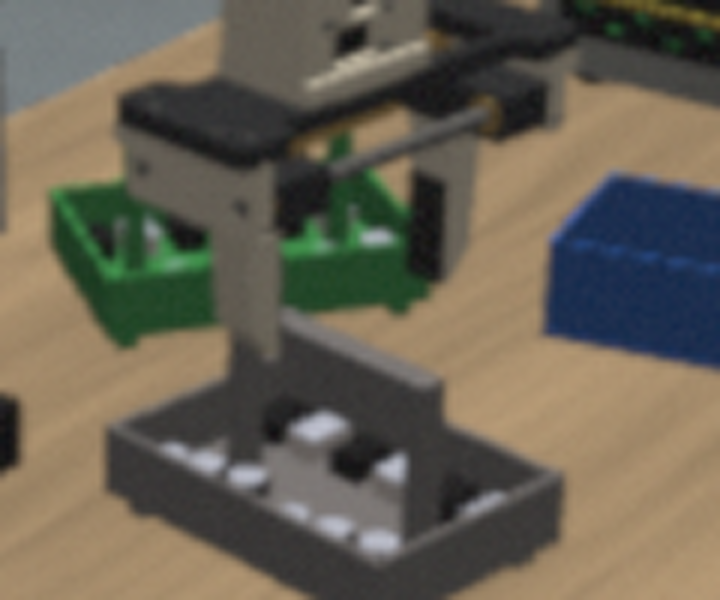

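Call:
send_rows(
  targets=[
    [[0,0,0,2,-2,2,0.2],[0,0,0,2,-2,2,0.2],[0,0,0,2,-2,2,0.2],[0,0,0,2,-2,2,0.2],[0,0,0,2,-2,2,0.2]],
  ],
)

```text
time: 3.25
tool_pos: [566.3, -192.8, 69.1]
tcp_rot: [3.141, -0.001, -0.162]
contact_force: [0.3, 0.7, 0.5]
grip_width: 63.2
```

```bash
python3 -c "
from h import *
s=capture('side');save('s4.png',cv2.resize(s[150:250,310:430],None,fx=6,fy=6,interpolation=2))
go(565,-192.4,67,-.163)
print(proj('side',get_obs()['tool_pos']))"
```

```text
t 3.3 pos [ 566.2 -192.7   69. ] rot [ 3.1412e+00 -8.0000e-04 -1.6240e-01] F [0.1 0.2 0.6] w 58.9
turn z 0.03 shift [-1.2 -0.1  2. ]
[214.47369361 364.11314339]
```

View pics/s4.png

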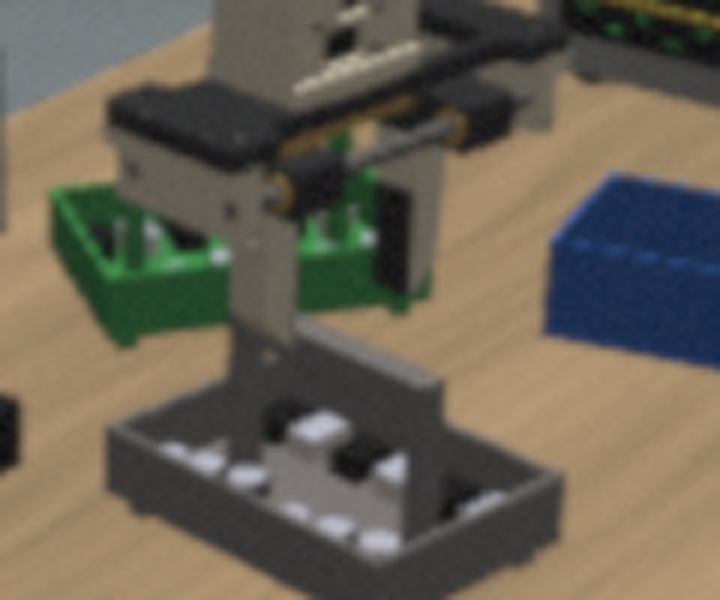

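Call:
send_rows(
  targets=[
    [[0,0,0,-1,0,5,0.2],[0,0,0,-1,0,10,0.2],[0,0,0,-1,0,15,0.2],[0,0,0,-1,0,18,0.2],[0,0,0,-1,0,18,0.2]],
  ],
)

```text
time: 3.72
tool_pos: [564.3, -192.2, 49.2]
tcp_rot: [-3.141, 0.002, -0.163]
contact_force: [-0.2, 0.8, -0.2]
grip_width: 37.0
```

```bash
python3 -c "
from h import *
s=capture('side');save('s5.png',cv2.resize(s[150:250,310:430],None,fx=6,fy=6,interpolation=2))
go(565,-192.4,47,-.163)
print(proj('side',get_obs()['tool_pos']))"
```

```text
t 3.77 pos [ 564.6 -192.3   49.7] rot [-3.1413e+00  1.2000e-03 -1.6250e-01] F [-0.4 -0.5  0.4] w 36.8
turn z 0.03 shift [0.4 0.  2.7]
[221.61925112 364.30287068]
```

View pics/s5.png

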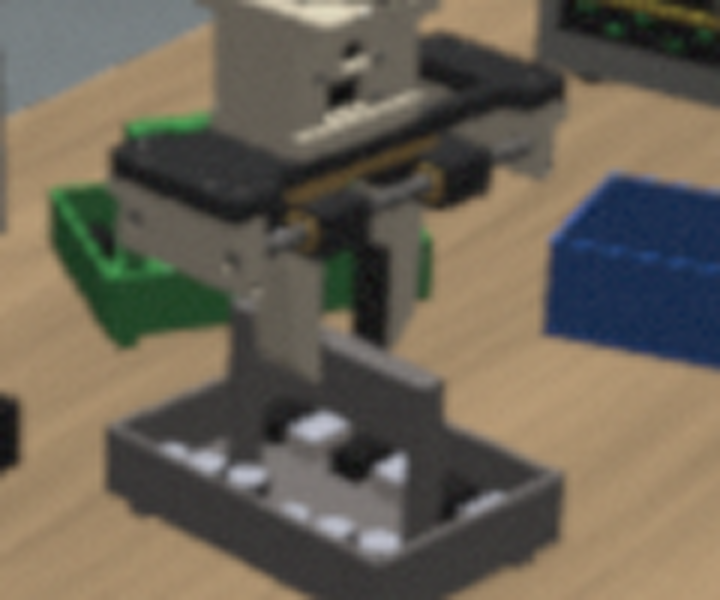

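Call:
send_rows(
  targets=[
    [[0,0,0,0,0,4,0.2],[0,0,0,0,0,8,0.2],[0,0,0,0,0,8,0.2]],
  ],
)

```text
time: 4.02
tool_pos: [564.5, -192.2, 41.5]
tcp_rot: [-3.141, 0.001, -0.162]
contact_force: [-0.5, 0.1, 0.4]
grip_width: 36.8
```

Call:
send_rows(
  targets=[
    [[0,0,0,0,0,3,0.2],[0,0,0,0,0,6,0.2],[0,0,0,0,0,6,0.2]],
  ],
)

```text
time: 4.27
tool_pos: [564.6, -192.3, 35.7]
tcp_rot: [-3.141, 0.001, -0.163]
contact_force: [-0.3, -0.7, -0.1]
grip_width: 36.4
```

```bash
python3 -c "
from h import *
s=capture('side');save('s6.png',cv2.resize(s[150:250,310:430],None,fx=6,fy=6,interpolation=2))
go(565,-192.4,47,-.163)
print(proj('side',get_obs()['tool_pos']))"
```

```text
t 4.32 pos [ 564.7 -192.3   36.1] rot [-3.1414e+00  6.0000e-04 -1.6260e-01] F [ 0.2  0.4 -0.3] w 36.8
turn z 0.02 shift [  0.3   0.  -10.9]
[226.43853158 364.10281592]
```

View pics/s6.png

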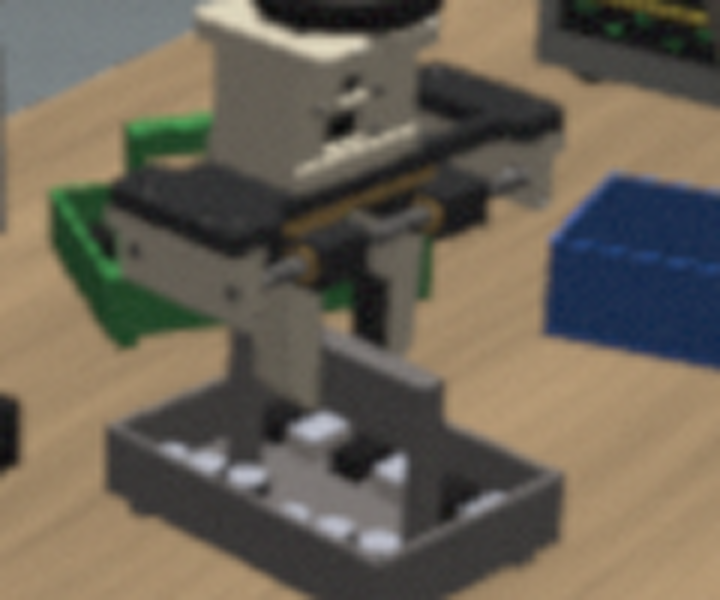

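Call:
send_rows(
  targets=[
    [[0,0,0,0,0,3,0.2],[0,0,0,0,0,3,1],[0,0,0,0,0,3,1],[0,0,0,0,0,3,1],[0,0,0,0,0,3,1]],
  ],
)

```text
time: 4.73
tool_pos: [565.1, -192.4, 33.6]
tcp_rot: [-3.141, -0.0, -0.163]
contact_force: [-0.2, 5.1, 2.9]
grip_width: 14.9
```

Call:
send_rows(
  targets=[
    [[0,0,0,0,0,0,1],[0,0,0,0,0,0,1],[0,0,0,0,0,0,1]],
  ],
)

```text
time: 4.98
tool_pos: [565.0, -192.2, 33.4]
tcp_rot: [-3.141, 0.0, -0.162]
contact_force: [0.4, 1.6, 0.8]
grip_width: 14.0
```

Call:
send_rows(
  targets=[
    [[0,0,0,0,0,-3,1],[0,0,0,0,0,-8,1],[0,0,0,0,0,-15,1],[0,0,0,0,0,-25,1],[0,0,0,0,0,-30,1]],
  ],
)

```text
time: 5.4
tool_pos: [565.5, -192.9, 65.1]
tcp_rot: [3.141, -0.002, -0.163]
contact_force: [0.2, -0.1, -5.2]
grip_width: 13.6
```

```bash
python3 -c "
from h import *
s=capture('side');save('s7.png',cv2.resize(s[130:250,300:440],None,fx=5,fy=5,interpolation=2))
go(565,-192.4,47,-.163)
o=get_obs();print(o['contact_force'],o['moment'])"
```

```text
t 5.45 pos [ 566.1 -193.1   66. ] rot [ 3.1404 -0.0035 -0.1626] F [ 0.7  0.1 -5.1] w 14.0
turn z 0.02 shift [-1.2 -0.5 19. ]
[ 0.69048663  0.08425602 -5.13212809] [-0.05487071 -0.11114636 -0.00753058]
```

View pics/s7.png

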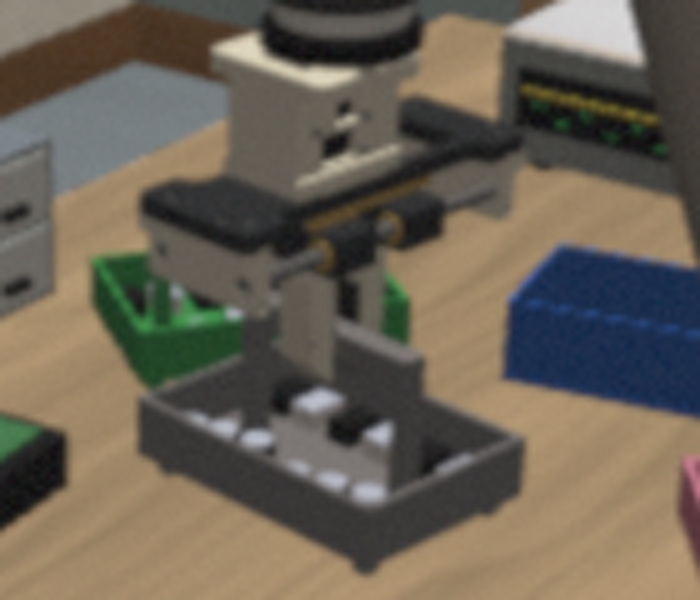

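Call:
send_rows(
  targets=[
    [[0,0,0,0,-4,-15,1],[0,0,-1,-2,-14,-35,1],[0,0,-2,-6,-32,-55,1],[0,0,-3,-11,-56,-72,1],[0,0,-4,-17,-82,-80,1]],
  ],
)

```text
time: 5.87
tool_pos: [562.6, -109.1, 146.2]
tcp_rot: [3.14, -0.004, -0.093]
contact_force: [0.9, -0.3, -5.7]
grip_width: 13.9
```

```bash
python3 -c "
from h import *
go(548.5,212.5,145,.042)"
```

```text
t 5.87 pos [ 562.6 -109.1  146.2] rot [ 3.1403 -0.0045 -0.0934] F [ 0.9 -0.3 -5.7] w 13.9
turn z -7.76 shift [ -44.  -318.9    1.2]
```

Call:
send_rows(
  targets=[
    [[0,0,-1,-4,-30,0,1],[0,0,-2,-8,-62,0,1],[0,0,-3,-13,-95,0,1],[0,0,-4,-17,-128,0,1],[0,0,-5,-22,-160,0,1]],
  ],
)

```text
time: 6.28
tool_pos: [554.1, 54.1, 143.8]
tcp_rot: [3.142, -0.001, -0.005]
contact_force: [0.8, 0.0, -5.5]
grip_width: 13.5
```

Call:
send_rows(
  targets=[
    [[0,0,-1,-4,-32,0,1],[0,0,-2,-6,-62,0,1],[0,0,-2.8,-7,-88,0,1],[0,0,-2.8,-8,-108,0,1],[0,0,-2.8,-9,-120,0,1]],
  ],
)

```text
time: 6.7
tool_pos: [545.6, 175.0, 143.7]
tcp_rot: [-3.141, -0.0, 0.045]
contact_force: [-1.1, 0.3, -6.3]
grip_width: 14.0
```

```bash
python3 -c "
from h import *
go(548.5,212.5,145,.042)"
```

```text
t 6.7 pos [545.6 175.  143.7] rot [-3.141e+00 -5.000e-04  4.540e-02] F [-1.1  0.3 -6.3] w 14.0
turn z 0.2 shift [  4.6 -37.3  -1.3]
```

Call:
send_rows(
  targets=[
    [[0,0,0,1,-14,0,1],[0,0,0,3,-27,0,1],[0,0,0,4,-35,0,1],[0,0,0,4,-37,0,1],[0,0,0,4,-37,0,1]],
  ],
)

```text
time: 7.12
tool_pos: [548.5, 209.8, 143.2]
tcp_rot: [3.141, 0.0, 0.044]
contact_force: [0.4, -0.1, -5.3]
grip_width: 13.6
```

```bash
python3 -c "
from h import *
s=capture('side');save('s8.png',cv2.resize(s[160:360,150:350],None,fx=3,fy=3,interpolation=2))
t=capture('top');save('t8.png',cv2.resize(t[160:310,140:290],None,fx=4,fy=4,interpolation=2))
go(548.5,212.5,125,.042); print(get_obs()['moment'])"
```

```text
t 7.22 pos [548.5 209.  143.3] rot [3.141e+00 3.000e-04 4.290e-02] F [ 0.3  0.2 -6. ] w 13.6
turn z 0.05 shift [ 0.2 -3.5 18.3]
[0.01036221 0.00015476 0.02146643]
```

View pics/s8.png

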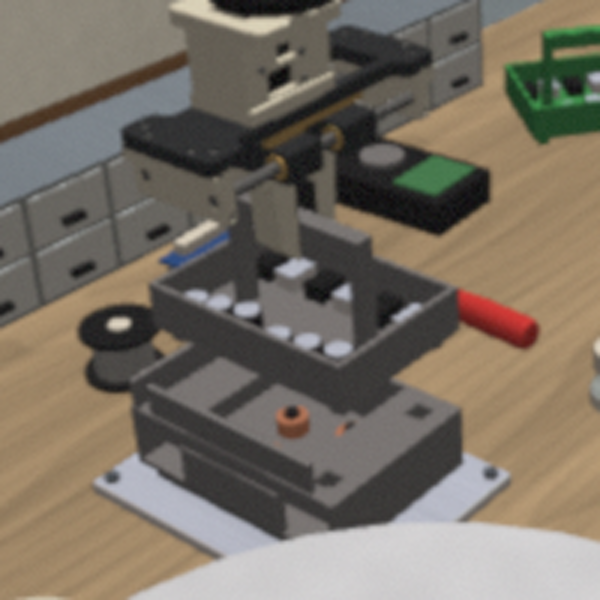

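View pics/t8.png

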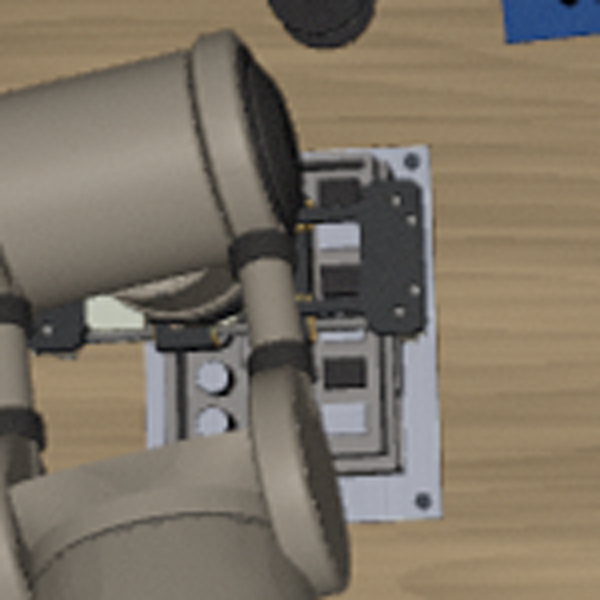

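Call:
send_rows(
  targets=[
    [[0,0,0,0,0,8,1],[0,0,0,0,0,17,1],[0,0,0,0,0,25,1],[0,0,0,0,0,30,1],[0,0,0,0,0,33,1]],
  ],
)

```text
time: 7.63
tool_pos: [547.7, 209.3, 108.8]
tcp_rot: [3.141, 0.002, 0.043]
contact_force: [-0.3, -0.1, -5.6]
grip_width: 14.0
```

```bash
python3 -c "
from h import *
print(proj('side',[465.8,261,152]),'seen 284,263.3')
s=capture('side');save('s9.png',cv2.resize(s[220:360,170:330],None,fx=5,fy=5,interpolation=2)[:600])
go(548.5,212.5,101,.042); print(get_obs()['moment'])"
```

```text
[282.25213107 261.74038002] seen 284,263.3
t 7.68 pos [547.7 209.4 108.7] rot [3.141e+00 2.400e-03 4.320e-02] F [-0.8 -0.7 -6.5] w 14.0
turn z 0.07 shift [ 1.  -3.   7.7]
[0.06563621 0.13965665 0.00740941]
```

View pics/s9.png

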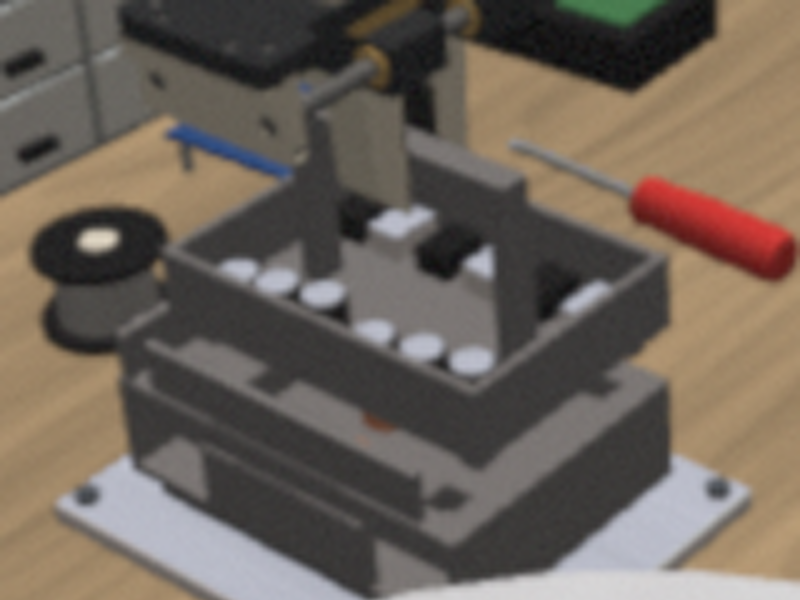

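Call:
send_rows(
  targets=[
    [[0,0,0,0,0,2,1],[0,0,0,0,0,4,1],[0,0,0,0,0,6,1],[0,0,0,0,0,6,1],[0,0,0,0,0,6,1]],
  ],
)

```text
time: 8.1
tool_pos: [548.4, 209.8, 104.5]
tcp_rot: [3.142, -0.0, 0.043]
contact_force: [0.3, -0.0, -5.5]
grip_width: 13.9
```

```bash
python3 -c "
from h import *
go(548.5,212.5,101,.042); print(get_obs()['moment'])"
```

```text
t 8.1 pos [548.4 209.8 104.5] rot [ 3.1416e+00 -2.0000e-04  4.3400e-02] F [ 0.3 -0.  -5.5] w 13.9
turn z 0.08 shift [ 0.2 -2.7  3.5]
[-0.01817204 -0.053334   -0.01720277]
```

Call:
send_rows(
  targets=[
    [[0,0,0,1,0,1.5,1],[0,0,0,2,0,3,1],[0,0,0,3,0,3,1],[0,0,0,3,0,3,1]],
  ],
)

```text
time: 8.43
tool_pos: [551.6, 209.9, 101.3]
tcp_rot: [3.141, -0.0, 0.043]
contact_force: [0.1, 0.2, -5.5]
grip_width: 14.1
```

Call:
send_rows(
  targets=[
    [[0,0,0,0.5,0,0,1],[0,0,0,1,0,0,1],[0,0,0,1,0,0,1]],
  ],
)

```text
time: 8.68
tool_pos: [552.6, 209.9, 101.5]
tcp_rot: [3.142, -0.0, 0.043]
contact_force: [-0.1, -0.3, -5.1]
grip_width: 13.5
```

Call:
send_rows(
  targets=[
    [[0,0,0,0.5,0,0,1],[0,0,0,1,0,0,1],[0,0,0,1,0,0,1]],
  ],
)

```text
time: 8.93
tool_pos: [553.5, 210.0, 101.4]
tcp_rot: [3.142, -0.0, 0.043]
contact_force: [-0.5, 0.5, -4.5]
grip_width: 13.8
```

Call:
send_rows(
  targets=[
    [[0,0,0,0.5,0,0,1],[0,0,0,1,0,0,1],[0,0,0,1,0,0,1]],
  ],
)

```text
time: 9.18
tool_pos: [554.5, 210.0, 101.4]
tcp_rot: [3.142, -0.0, 0.043]
contact_force: [-0.1, -0.3, -5.7]
grip_width: 14.0
```

Call:
send_rows(
  targets=[
    [[0,0,0,0.4,0,0,1],[0,0,0,0.8,0,0,1],[0,0,0,0.8,0,0,1]],
  ],
)

```text
time: 9.43
tool_pos: [555.3, 210.0, 101.4]
tcp_rot: [3.142, -0.0, 0.043]
contact_force: [0.4, 1.0, -5.0]
grip_width: 13.7
```

Call:
send_rows(
  targets=[
    [[0,0,0,0.4,0,0,1],[0,0,0,0.8,0,0,1],[0,0,0,0.8,0,0,1]],
  ],
)

```text
time: 9.68
tool_pos: [555.5, 210.1, 101.3]
tcp_rot: [3.141, 0.001, 0.043]
contact_force: [-2.5, -0.2, -4.7]
grip_width: 13.8
```

Call:
send_rows(
  targets=[
    [[0,0,0,0.4,0,0,1],[0,0,0,0.4,0,0,1]],
  ],
)

```text
time: 9.85
tool_pos: [555.7, 210.1, 101.3]
tcp_rot: [3.141, 0.001, 0.043]
contact_force: [-4.8, -0.7, -2.4]
grip_width: 13.7
```

```bash
python3 -c "
from h import *
go(548.5,212.5,101,.042); print(get_obs()['contact_force'],get_obs()['moment'])"
```

```text
t 9.85 pos [555.7 210.1 101.3] rot [3.1414e+00 1.5000e-03 4.3500e-02] F [-4.8 -0.7 -2.4] w 13.7
turn z 0.08 shift [-7.1 -2.7  0.3]
[-4.84843959 -0.7148635  -2.40706037] [0.00864878 0.73233157 0.00823631]
```

Call:
send_rows(
  targets=[
    [[0,0,0,-1,0,0,1],[0,0,0,-2,-1,0,1],[0,0,0,-2,-3,0,1],[0,0,0,-2,-5,0,1],[0,0,0,-2,-5,0,1]],
  ],
)

```text
time: 10.27
tool_pos: [554.5, 215.5, 101.5]
tcp_rot: [-3.141, -0.001, 0.044]
contact_force: [0.1, 0.4, -5.5]
grip_width: 13.5
```

Call:
send_rows(
  targets=[
    [[0,0,0,0,-0.5,0,1],[0,0,0,0,-1,0,1],[0,0,0,0,-1,0,1]],
  ],
)

```text
time: 10.52
tool_pos: [554.2, 216.1, 101.4]
tcp_rot: [3.142, -0.0, 0.044]
contact_force: [-0.1, 0.4, -6.0]
grip_width: 13.7
```

Call:
send_rows(
  targets=[
    [[0,0,0,0,-0.5,0,1],[0,0,0,0,-1,0,1],[0,0,0,0,-1,0,1]],
  ],
)

```text
time: 10.77
tool_pos: [554.1, 217.0, 101.4]
tcp_rot: [3.142, -0.0, 0.043]
contact_force: [0.1, 0.3, -6.2]
grip_width: 13.5
```

Call:
send_rows(
  targets=[
    [[0,0,0,0,-0.5,0,1],[0,0,0,0,-1,0,1],[0,0,0,0,-1,0,1]],
  ],
)

```text
time: 11.02
tool_pos: [554.0, 218.1, 101.4]
tcp_rot: [3.142, -0.0, 0.043]
contact_force: [0.7, -0.2, -4.7]
grip_width: 13.7
```

Call:
send_rows(
  targets=[
    [[0,0,0,0,-0.4,0,1],[0,0,0,0,-0.8,0,1],[0,0,0,0,-0.8,0,1]],
  ],
)

```text
time: 11.27
tool_pos: [554.0, 218.9, 101.4]
tcp_rot: [3.142, 0.0, 0.043]
contact_force: [0.2, -0.8, -6.5]
grip_width: 13.7
```

Call:
send_rows(
  targets=[
    [[0,0,0,0,-0.4,0,1],[0,0,0,0,-0.8,0,1],[0,0,0,0,-0.8,0,1]],
  ],
)

```text
time: 11.52
tool_pos: [554.0, 219.7, 101.4]
tcp_rot: [3.142, -0.0, 0.043]
contact_force: [0.5, 0.3, -5.5]
grip_width: 13.7
```

Call:
send_rows(
  targets=[
    [[0,0,0,0,-0.4,0,1],[0,0,0,0,-0.8,0,1],[0,0,0,0,-0.8,0,1]],
  ],
)

```text
time: 11.77
tool_pos: [553.9, 220.5, 101.4]
tcp_rot: [3.142, -0.0, 0.044]
contact_force: [-0.7, 1.0, -5.7]
grip_width: 13.7
```

Call:
send_rows(
  targets=[
    [[0,0,0,0,-0.4,0,1],[0,0,0,0,-0.8,0,1],[0,0,0,0,-0.8,0,1]],
  ],
)

```text
time: 12.02
tool_pos: [553.9, 221.2, 101.4]
tcp_rot: [3.141, -0.0, 0.043]
contact_force: [-0.3, -0.4, -5.4]
grip_width: 13.9
```

Call:
send_rows(
  targets=[
    [[0,0,0,0,-0.4,0,1],[0,0,0,0,-0.8,0,1],[0,0,0,0,-0.8,0,1]],
  ],
)

```text
time: 12.27
tool_pos: [553.9, 221.5, 101.4]
tcp_rot: [3.141, 0.0, 0.043]
contact_force: [0.3, -2.2, -3.7]
grip_width: 13.6
```

Call:
send_rows(
  targets=[
    [[0,0,0,0,-0.4,0,1],[0,0,0,0,-0.6,0,1],[0,0,0,0,-0.6,0,1]],
  ],
)

```text
time: 12.52
tool_pos: [553.9, 221.9, 101.5]
tcp_rot: [3.14, 0.0, 0.043]
contact_force: [-0.0, -4.8, -2.8]
grip_width: 14.0
```

```bash
python3 -c "
from h import *
s=capture('side');save('s10.png',cv2.resize(s[220:360,170:330],None,fx=5,fy=5,interpolation=2)[:600])
go(548.5,212.5,101,.042); print(get_obs()['contact_force'],get_obs()['moment'])"
```

```text
t 12.57 pos [553.9 221.9 101.4] rot [3.1405e+00 1.0000e-04 4.3400e-02] F [-0.4 -4.9 -3.7] w 13.8
turn z 0.08 shift [-5.8  9.2  0.4]
[-0.44370202 -4.90027908 -3.70727677] [-1.04583475  0.06980737  0.01488864]
```

View pics/s10.png

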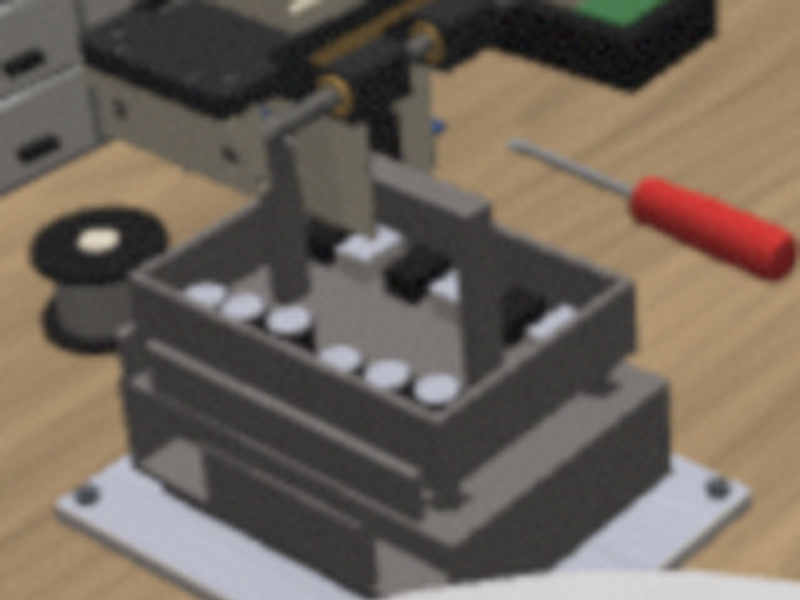

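Call:
send_rows(
  targets=[
    [[0,0,0,0,1.4,0,1],[0,0,0,0,2.4,0,1],[0,0,0,0,2.4,0,1],[0,0,0,0,2.4,0,1]],
  ],
)

```text
time: 12.9
tool_pos: [553.9, 220.7, 101.3]
tcp_rot: [-3.141, -0.0, 0.043]
contact_force: [-0.1, 0.7, -5.0]
grip_width: 13.7
```

```bash
python3 -c "
from h import *
go(553.9,220.2,97,.043); print(get_obs()['contact_force'],get_obs()['moment'])"
```

```text
t 12.9 pos [553.9 220.7 101.3] rot [-3.1409e+00 -1.0000e-04  4.3400e-02] F [-0.1  0.7 -5. ] w 13.7
turn z 0.02 shift [-0.   0.5  4.3]
[-0.11513866  0.70186264 -4.95582454] [0.00201187 0.05644072 0.01158541]
```

Call:
send_rows(
  targets=[
    [[0,0,0,0,0,1,1],[0,0,0,0,0,2,1],[0,0,0,0,0,3,1],[0,0,0,0,0,3,1]],
  ],
)

```text
time: 13.23
tool_pos: [553.7, 220.3, 98.0]
tcp_rot: [3.142, 0.001, 0.044]
contact_force: [-0.2, -0.3, -5.9]
grip_width: 13.6
```

Call:
send_rows(
  targets=[
    [[0,0,0,0,0,1,1],[0,0,0,0,0,1,1]],
  ],
)

```text
time: 13.4
tool_pos: [553.9, 220.2, 97.2]
tcp_rot: [3.141, 0.0, 0.043]
contact_force: [-0.7, -1.4, -4.7]
grip_width: 13.9
```

Call:
send_rows(
  targets=[
    [[0,0,0,0,0,1,1],[0,0,0,0,0,1,1]],
  ],
)

```text
time: 13.57
tool_pos: [553.9, 220.1, 96.2]
tcp_rot: [3.141, 0.0, 0.043]
contact_force: [-0.1, -0.2, -5.8]
grip_width: 13.7
```

Call:
send_rows(
  targets=[
    [[0,0,0,0,0,1,1],[0,0,0,0,0,1,1]],
  ],
)

```text
time: 13.73
tool_pos: [553.9, 220.2, 95.2]
tcp_rot: [3.141, 0.0, 0.043]
contact_force: [-0.7, -0.4, -5.2]
grip_width: 14.0
```

Call:
send_rows(
  targets=[
    [[0,0,0,0,0,1,1],[0,0,0,0,0,1,1]],
  ],
)

```text
time: 13.9
tool_pos: [553.9, 220.2, 94.2]
tcp_rot: [3.141, 0.0, 0.043]
contact_force: [-0.8, 0.1, -5.9]
grip_width: 14.0
```

Call:
send_rows(
  targets=[
    [[0,0,0,0,0,1,1],[0,0,0,0,0,1,1]],
  ],
)

```text
time: 14.07
tool_pos: [553.9, 220.2, 93.2]
tcp_rot: [3.141, 0.0, 0.043]
contact_force: [0.1, -0.1, -5.7]
grip_width: 13.4
```

Call:
send_rows(
  targets=[
    [[0,0,0,0,0,1,1],[0,0,0,0,0,2,1],[0,0,0,0,0,2,1]],
  ],
)

```text
time: 14.32
tool_pos: [553.8, 220.2, 91.1]
tcp_rot: [3.141, 0.0, 0.043]
contact_force: [0.7, 0.2, -5.0]
grip_width: 13.6
```

Call:
send_rows(
  targets=[
    [[0,0,0,0,0,1,1],[0,0,0,0,0,2,1],[0,0,0,0,0,2,1]],
  ],
)

```text
time: 14.57
tool_pos: [553.8, 220.2, 89.1]
tcp_rot: [3.141, 0.0, 0.043]
contact_force: [-0.4, -0.1, -5.4]
grip_width: 13.7
```

Lugs are well inside the sockets, with the full weight still hanging from the gripper. Next I lower slowly until it rests.

Call:
send_rows(
  targets=[
    [[0,0,0,0,0,1,1],[0,0,0,0,0,1,1]],
  ],
)

```text
time: 14.73
tool_pos: [553.8, 220.1, 88.2]
tcp_rot: [3.141, 0.0, 0.043]
contact_force: [-0.8, 0.7, -5.2]
grip_width: 13.7
```

Call:
send_rows(
  targets=[
    [[0,0,0,0,0,1,1],[0,0,0,0,0,1,1]],
  ],
)

```text
time: 14.9
tool_pos: [553.9, 220.2, 87.2]
tcp_rot: [3.141, 0.0, 0.043]
contact_force: [-0.2, -0.9, -5.3]
grip_width: 13.8
```

Call:
send_rows(
  targets=[
    [[0,0,0,0,0,0.6,1],[0,0,0,0,0,0.6,1]],
  ],
)

```text
time: 15.07
tool_pos: [553.9, 220.2, 86.7]
tcp_rot: [3.141, 0.0, 0.043]
contact_force: [-0.2, -0.6, -4.7]
grip_width: 13.7
```

Call:
send_rows(
  targets=[
    [[0,0,0,0,0,0.5,1],[0,0,0,0,0,0.5,1]],
  ],
)

```text
time: 15.23
tool_pos: [554.0, 220.2, 86.3]
tcp_rot: [3.142, -0.0, 0.043]
contact_force: [0.5, -0.6, -4.0]
grip_width: 14.0
```

Call:
send_rows(
  targets=[
    [[0,0,0,0,0,0.5,1],[0,0,0,0,0,0.5,1]],
  ],
)

```text
time: 15.4
tool_pos: [554.0, 220.3, 86.0]
tcp_rot: [-3.141, -0.0, 0.043]
contact_force: [-0.8, 0.2, -3.5]
grip_width: 13.6
```

Call:
send_rows(
  targets=[
    [[0,0,0,0,0,0.5,1],[0,0,0,0,0,0.5,1]],
  ],
)

```text
time: 15.57
tool_pos: [554.0, 220.4, 85.6]
tcp_rot: [-3.141, -0.001, 0.044]
contact_force: [-1.5, 0.5, -2.2]
grip_width: 14.0
```

```bash
python3 -c "
from h import *
s=capture('side');save('s11.png',cv2.resize(s[220:360,170:330],None,fx=5,fy=5,interpolation=2)[:600])
go(548.5,212.5,101,.042); print(get_obs()['contact_force'],get_obs()['moment'])"
```

```text
t 15.62 pos [554.1 220.4  85.6] rot [-3.1414e+00 -5.0000e-04  4.3500e-02] F [-1.1  0.9 -1.2] w 13.8
turn z 0.08 shift [ -5.9   7.6 -15.4]
[-1.09690715  0.87989069 -1.22706458] [0.11618038 0.16745594 0.03077172]
```

View pics/s11.png

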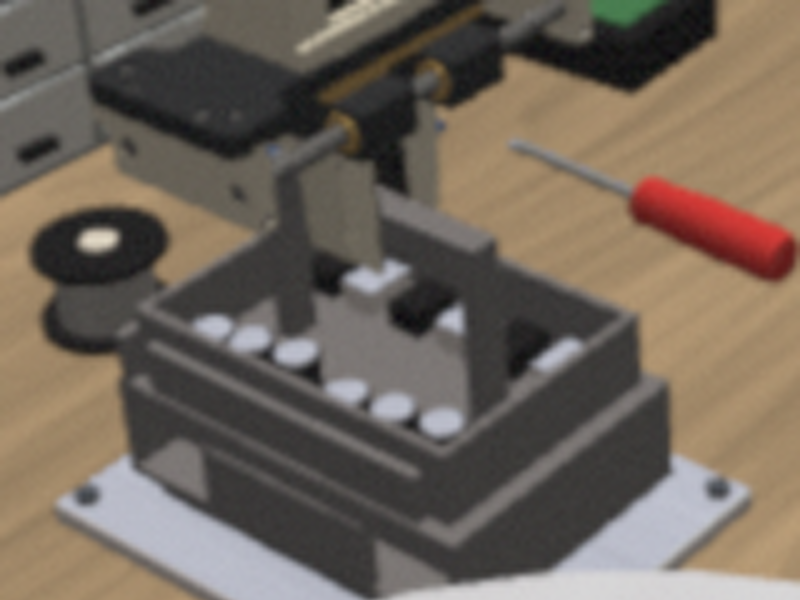

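The tray is fully down on the rim and level, with its weight nearly all on the stand. A touch more down, then release.

Call:
send_rows(
  targets=[
    [[0,0,0,0,0,0.4,1],[0,0,0,0,0,0.4,1]],
  ],
)

```text
time: 15.78
tool_pos: [554.1, 220.4, 85.3]
tcp_rot: [-3.141, -0.001, 0.043]
contact_force: [-1.3, 0.5, 0.8]
grip_width: 13.8
```

Call:
send_rows(
  targets=[
    [[0,0,0,0,0,0,0.2],[0,0,0,0,0,0,0.2],[0,0,0,0,0,0,0.2],[0,0,0,0,0,0,0.2],[0,0,0,0,0,0,0.2]],
  ],
)

```text
time: 16.2
tool_pos: [554.1, 220.1, 85.0]
tcp_rot: [3.141, -0.0, 0.043]
contact_force: [-0.3, -0.2, 0.5]
grip_width: 36.4
```

Call:
send_rows(
  targets=[
    [[0,0,0,0,0,-5,0.2],[0,0,0,0,0,-15,0.2],[0,0,0,0,0,-30,0.2],[0,0,0,0,0,-50,0.2],[0,0,0,0,0,-70,0.2]],
  ],
)

```text
time: 16.62
tool_pos: [553.9, 220.2, 156.4]
tcp_rot: [3.141, -0.0, 0.043]
contact_force: [0.0, -0.1, -0.7]
grip_width: 36.7
```

Call:
send_rows(
  targets=[
    [[0,0,0,-20,0,-20,0.2],[0,0,0,-50,0,-40,0.2],[0,0,0,-80,0,-50,0.2],[0,0,0,-110,0,-50,0.2],[0,0,0,-110,0,-50,0.2]],
  ],
)

```text
time: 17.03
tool_pos: [439.6, 215.4, 206.8]
tcp_rot: [-3.141, 0.001, 0.045]
contact_force: [0.2, 1.1, 0.0]
grip_width: 36.7
```

```bash
python3 -c "
from h import *
s=capture('side');save('s12.png',s)
save('s12c.png',cv2.resize(s[200:340,170:330],None,fx=5,fy=5,interpolation=2)[:600])
t=capture('top');save('t12.png',t)
go(548.5,212.5,101,.042)
for d in place_of('tray_mid','side'): print(d)
for c in [(-80,55),(-80,-55),(80,55)]:
  a=.0425;p=[553.6+c[0]*np.cos(a)-c[1]*np.sin(a),220+c[0]*np.sin(a)+c[1]*np.cos(a),94.8];q=proj('side',p);print(c,(q[1]-170)*5,(q[0]-200)*5)"
```

```text
t 17.13 pos [444.  215.7 206.4] rot [-3.1411e+00 -2.7000e-03  4.4200e-02] F [0.4 0.5 0.5] w 36.8
turn z 0.12 shift [104.3   7.8 105.4]
{'location': [184.4, 347.7], 'conf': 0.88}
{'location': [235.5, 469.2], 'conf': 0.75}
{'location': [280.4, 245.6], 'conf': 0.62}
{'location': [264.9, 299.9], 'conf': 0.52}
(-80, 55) 436.9046111935552 554.0053892859921
(-80, -55) 633.0541605237054 410.71432594403433
(80, 55) 127.78852673012693 404.7338682455427
```

View pics/s12c.png

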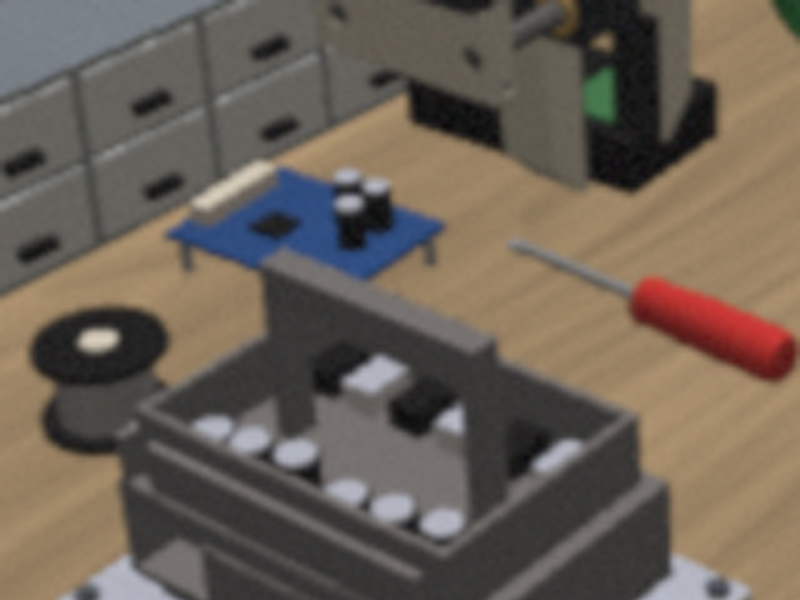

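View pics/t12.png

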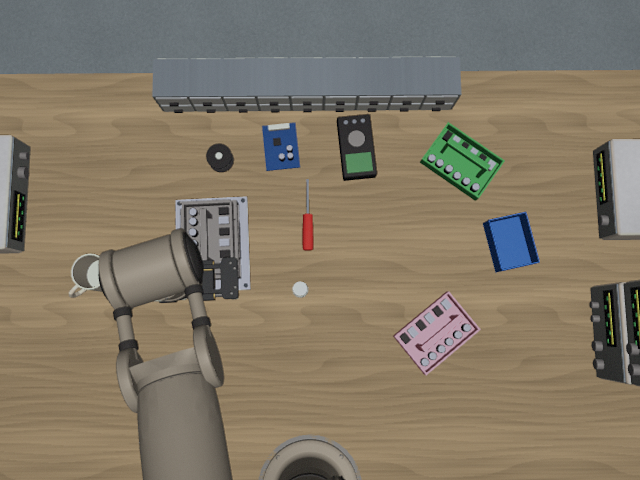

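The seated corners predicted for fully home match the picture to about 1 px, the bystanders haven't moved, and the gripper is clear. Handing in.

```bash
python3 -c "
from plant import *
print(close_job())"
```

```text
the job is handed in; nothing more can be done
None
```

The grey parts tray is seated on the stand's lower tray and released, and I handed the job in at about 17 s of the 46 s allowed. No verdict was reported.

**What I did:**
- I gripped the tray by its handle and carried it over the jar and screwdriver.
- I touched the far stop and then the left stop at about 5 N each, and backed off 1 mm from each.
- I lowered it into the sockets. It carried its full weight until the floor met the rim; I then let its weight transfer and opened the gripper at under 1 N vertical.

**Last checks:**
- **Seating:** In the side picture the tray's wall-top corners lie within about 1 px of where a fully home, level tray would put them.
- **Height:** At release the lugs were about 52 mm above the bench by the arm's reading, which is home.
- **Bystanders:** In the last top view they are where they started.
- **Gripper:** It is clear of the tray, with the force reading about zero.

**What disagreed:**
- **Finger height:** The side view showed the fingertips about 20 mm higher than the reported tool position. I set the grasp height by the pictures and measured heights from where the tray stood on the bench.
- **Lower tray position:** The position found by touch differed from the picture estimate by about 1.6 mm, and I used the one found by touch.
- **Network detection:** In the last side view the network placed the seated tray about where expected, but with only 0.62 confidence. It ranked the green and pink look-alikes above it.

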